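# Push the plaster bat home into the corner stop

### The arm

A 7-joint arm with a two-finger parallel gripper is mounted at the origin on the work surface. World frame = base frame: x ahead of the robot, y to its left, z up, the work surface at z = 0. Lengths are in mm, angles in rad, forces in N, time in s.
With the tool pointing down it reaches from about 425 to 925 mm from the base axis. Payload 6.8 kg.
Tool frame: the origin (TCP) lies on the centre line of the jaws, within the pads' length; the fingertips stand 8 mm ahead of it and the grasp point (between the pads) lies 11 mm behind it; z points along the fingers, y is the line along which they close (so a half turn about z gives the same grasp; the last joint's range is limited). The gripper opens to 88 mm and grips with 3 to 60 N. Pads are 20 mm wide; open, the fingers measure 115 mm over their backs; the gripper's body (75 mm by 178 mm) begins 61 mm behind the grasp point.
Start: joints at [-1.26, 0.477, 0.022, 1.555, -0.011, 1.109, -0.083], TCP at [274.497, 616.684, 230.664] pointing down, gripper open.
Joint ranges: [-2.96, 2.96], [-0.34, 2.1], [-1.41, 1.46], [0.24, 2.44], [-1.37, 4.51], [0.17, 1.92], [-2.96, 2.96]. Speed limits (rad/s): [2.39, 2.39, 3.14, 3.14, 3.14, 3.14, 3.14].

### API

Orientations are given as a unit quaternion [x, y, z, w].
In Python, from bench import status, vision, order gives the robot as it stands. The module is installed in compiled form; this text tells all that it offers.
- The arm moves only by the tool servo_tool, never from a script. Its argument "commands" is a list that holds one entry, the list of rows, each a list of 6 numbers: the shift along the tool's x, y, z in mm, then the turn, a rotation vector about the tool's x, y, z in degrees. A call has 1 to 12 rows; each row shifts and turns the commanded pose from where the row before left it, along the tool's axes as they then stand; what a row does not reach is not made up. A row lasts 1/8 s, in which the tool goes at most 62.5 mm and 10.7 degrees, less where a joint would pass 70% of its speed; a pose out of reach is approached as far as the arm can. A call is refused whole if a number of a shift passes 62.5 or a number of a turn 10.7, either way. A call with a gripper value outside its range is refused whole. "claw" is the opening, from -1 (shut) to 1 (fully open), set as the call begins (left out, the last holds). The fingers move at their own pace and stop on an object; the grip force is fixed at half the most. Time passes only in rows, so rows that do not move let the fingers close. It gives the time, the measured TCP pose, the force, the opening and the grip force at its end, in the units of the state.
- status.get_state(): the state, without advancing time (a new reading comes with each control period).
- vision.read_camera(name): name is "side" or "top" or "wrist"; returns the picture (480x640x3 uint8, red, green, blue); there is no depth.
- vision.camera_model(name): a dict with "fx", "fy", "cx", "cy" (pixels), "dist" ([k1, k2, p1, p2, k3] as OpenCV has them; the pictures are not rectified), "xyz" and "orientation" of the camera in the world. Camera axes: x right, y up, looking along -z (the intrinsics and any distortion apply to the point x, -y, -z); pixel columns grow to the right and rows downward; lengths in mm; the calibration is good to about 2 mm. A picture is of the moment at which its call begins: read the wrist's pose just before it. camera_model takes no time and is no camera call; for the wrist camera it gives the pose at the moment of the call.
- order.hand_in(): hands the job in; it is judged then, once.
The state is a dict: "time_s": time; "joint_positions": joint angles; "dq": joint speeds; "effort": joint torques, N m; "ee_pos": TCP position; "ee_rot": TCP orientation; "contact_force": force on the tool from outside, world axes, zero at the start; "moment": the same for the moment, N m; "opening": finger opening in mm; "grip_force": force on a finger pad.
Only numpy, scipy, OpenCV 4.12 (cv2) and the standard library are available. Lean on these libraries where they do the work, as an engineer would, in place of code of your own. Each camera call takes 0.05 s, during which the arm holds its last target. There are 200 camera calls.

### The job

Push the square plaster bat, with the small vase riding on it, along the table until it sits fully home in the corner of the dark wooden corner stop, with two of its edges flush against the two strips. Just push the bat, without lifting or tipping it; do not touch the vase, which must stay standing near the middle of the bat, and leave the cup, jar and bowl where they are. Finish with the hand clear of everything.

Things in the scene. Friction and masses are not known exactly. Their poses are not given: they have to be found in the camera images.
- stop: Fixed L of two dark wooden strips screwed to the table, 25 mm wide, 18 mm high. Origin: inner corner of the L, on the table. One strip's inside face is the plane x = 0, running 240 mm along -y; the other's is the plane y = 0, running 240 mm along -x. The bat belongs inside (x < 0, y < 0 in this frame). The L may be turned; its corner points roughly away from the robot
- bat: White plaster slab, 140 x 140 x 24 mm, edges rounded 3 mm, 0.35 to 0.7 kg, loose on the table, a faint ring on top. Origin: centre of its underside; z up, x, y along its edges. Starts with its centre 120 to 170 mm from each strip face, turned up to 0.3 rad from the stop's axes. Home: origin at x = y = -70 mm in the stop's frame, axes parallel to the stop's
- vase: Small pinkish terracotta vase standing loose on the bat, within 8 mm of its middle: 100 mm tall, foot 38 mm, belly 48 mm and neck 24 mm in diameter, 0.12 kg. Origin: centre of its foot. It slides or topples if the bat is pushed jerkily
- cup: Unglazed off-white cup standing just outside the stop, 66 mm across, 75 mm high. Origin: centre of its underside. Leave alone
- jar: Blue glaze jar with a white cap standing just outside the stop, 60 mm across, 85 mm high. Origin: centre of its underside. Leave alone
- bowl: Small blue bowl standing just outside the stop, 76 mm across, 40 mm high. Origin: centre of its underside. Leave alone

How it is judged:
By the outcome, as a careful person would: the job done as asked, in the order asked, and still so for the second after the job is handed in, with the robot touching nothing.
It also fails if it takes over 61 s, if anything falls off the work surface, if the arm or the gripper's body presses on something with over 40 N, if the wrist force passes 120 N, or if a joint passes its speed limit or range.

## Working session

There is one attempt and no reset: what is moved stays moved. The work goes in short steps, Python scripts to look and compute and a tool call to move; the robot and the scene stay as the last step left them, time stands still between calls to the robot, and variables do not carry over. Pictures are saved under pics/ and viewed, at most 10 in all, crops included, and the job is handed in when it is done.

Besides the shell and the picture viewer there is one more tool, called after "Emit:" in YAML: its name, and indented under it one key for each argument. servo_tool: Moves the arm, as the interface text tells. Its arguments: {"type":"object","properties":{"commands":{"type":"array","items":{"type":"array","items":{"type":"array","items":{"type":"number"}}}},"claw":{"type":"number"}},"required":["commands"]}

```bash
mkdir -p pics; python3 - <<'E'
from bench import status, vision
import cv2
for n in("top","side"):
    im=vision.read_camera(n); cv2.imwrite(f"pics/{n}0.png",im[:,:,::-1])
    print(n,vision.camera_model(n))
s=status.get_state(); print(s)
E
```

```text
top {'fx': 474.3023686244679, 'fy': 474.3023686244679, 'cx': 321.2037360134787, 'cy': 239.10777006790795, 'dist': array([0.03088156, 0.        , 0.        , 0.        , 0.        ]), 'xyz': array([531.51251185,  40.12158696, 965.99762032]), 'orientation': array([ 0.02793116, -0.03728303, -0.70085481,  0.71178112])}
side {'fx': 486.61559239038286, 'fy': 486.61559239038286, 'cx': 322.30453690724136, 'cy': 245.42716415657142, 'dist': array([-0.11565292,  0.        ,  0.        ,  0.        ,  0.        ]), 'xyz': array([391.29641565, 667.43104956, 608.22664951]), 'orientation': array([-0.06132672,  0.4148232 ,  0.89693857, -0.1402211 ])}
{'time_s': 0.1, 'joint_positions': array([-1.26011504,  0.47773904,  0.02232434,  1.5563407 , -0.01151417,
        1.10931245, -0.08311377]), 'dq': array([-0.00052865, -0.00072218,  0.00033733, -0.00222336,  0.00045427,
       -0.00095307,  0.00022812]), 'effort': array([ 5.20681075e-03, -5.84095716e+01,  1.54009167e+00, -2.73311913e+01,
       -5.42649406e-02,  1.31669972e-02,  5.42401153e-05]), 'ee_pos': array([274.26494282, 616.18201843, 229.76911545]), 'ee_rot': array([ 2.07855832e-01,  9.78159115e-01, -8.26722159e-04, -1.23911366e-04]), 'contact_force': array([0.56411935, 0.34094672, 0.67053938]), 'moment': array([-0.00329396,  0.05641375,  0.01337514]), 'grip_force': 0.0, 'opening': 87.68581004866881}
```

View pics/top0.png

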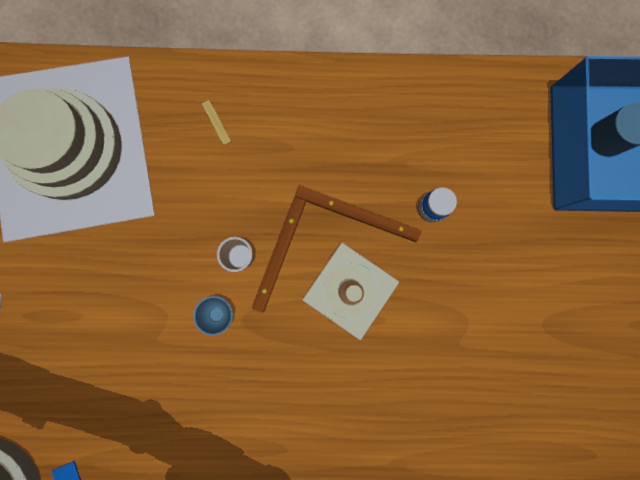

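View pics/side0.png

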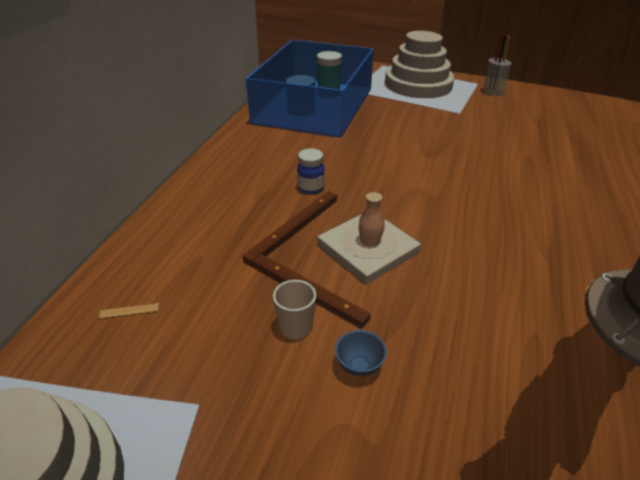

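The top view shows the bat with corners near (343,243), (398,283), (361,340) and (303,299). The L's corner is near (300,188), with its arms ending at (418,237) and (259,310). The side view shows the vase standing upright at (372,225). Next I'll take exact measurements.

```bash
cat > h.py <<'E'
import numpy as np, cv2
from scipy.spatial.transform import Rotation as R
from bench import status, vision
def ray(n,uv,m=None):
    m=m or vision.camera_model(n)
    K=np.array([[m['fx'],0,m['cx']],[0,m['fy'],m['cy']],[0,0,1]])
    p=cv2.undistortPoints(np.array(uv,float).reshape(-1,1,2),K,np.array(m['dist']))[:,0]
    d=np.c_[p[:,0],-p[:,1],-np.ones(len(p))]
    return np.array(m['xyz']),R.from_quat(m['orientation']).apply(d)
def plane(n,uv,z):
    o,d=ray(n,uv); return (o+d*((z-o[2])/d[:,2])[:,None])[:,:2]
def tri(uv1,uv2):
    o1,d1=ray('top',uv1);o2,d2=ray('side',uv2);out=[]
    for a,b in zip(d1,d2):
        s=np.linalg.lstsq(np.c_[a,-b],o2-o1,rcond=None)[0]
        out.append((o1+a*s[0]+o2+b*s[1])/2)
    return np.array(out)
E
python3 - <<'E'
from h import *
print(np.round(tri([[343,243],[398,283],[361,340],[303,299],[354,293]],[[319,239],[369,213],[420,241],[366,270],[374,198]]),1))
im=cv2.imread('pics/top0.png'); c=im[170:360,230:440]
cv2.imwrite('pics/c.png',cv2.resize(c,None,fx=3.15,fy=3.15,interpolation=cv2.INTER_CUBIC))
for p in([343,215],[360,207],[360,211],[320,280],[350,310],[280,250],[360,330],[300,310],[250,280]): print(p,im[p[1],p[0]])
E
```

```text
[[ 611.8  -16.2   12.8]
 [ 536.3 -126.2   14.4]
 [ 423.1  -51.9   28.2]
 [ 500.3   62.2   33.8]
 [ 514.6  -30.1  120.1]]
[343, 215] [21 56 91]
[360, 207] [ 32  78 129]
[360, 211] [ 30  67 122]
[320, 280] [157 174 171]
[350, 310] [152 173 171]
[280, 250] [ 28  62 113]
[360, 330] [156 173 170]
[300, 310] [ 40  98 152]
[250, 280] [ 40 103 159]
```

View pics/c.png

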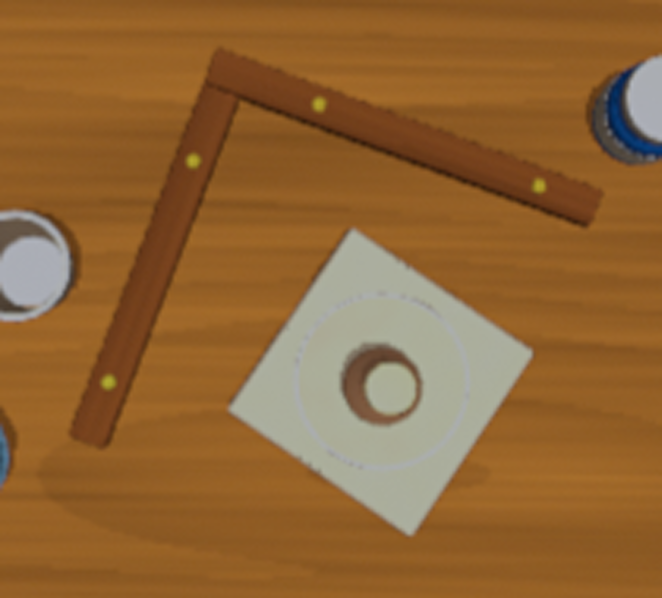

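The crop shows the inner corner of the L at crop pixel (238,97). The inner ends are near (586,222) and (107,445). The bat is clean and the vase is close to the ring's centre.

```bash
cat >> h.py <<'E'
def bat(n='top',im=None,z=24):
    im=vision.read_camera(n) if im is None else im
    hsv=cv2.cvtColor(im,cv2.COLOR_RGB2HSV)
    m=cv2.inRange(hsv,(15,0,120),(90,60,255))
    m=cv2.morphologyEx(m,cv2.MORPH_OPEN,np.ones((3,3)))
    cs=[c for c in cv2.findContours(m,0,cv2.CHAIN_APPROX_NONE)[0] if 2500<cv2.contourArea(c)<9000]
    out=[]
    for c in cs:
        w=plane(n,c[:,0].astype(float),z).astype(np.float32)
        r=cv2.minAreaRect(cv2.convexHull(w)); out.append(r)
    return out
E
python3 - <<'E'
from h import *
im=cv2.imread('pics/top0.png')[:,:,::-1].copy()
print(bat(im=im)); 
f=im.astype(float); m=((f[...,0]/(f[...,1]+1)>1.72)&(f[...,0]<145)).astype(np.uint8)*255
k=np.zeros_like(m);k[175:330,250:430]=m[175:330,250:430]
c=max(cv2.findContours(k,0,cv2.CHAIN_APPROX_NONE)[0],key=cv2.contourArea)
w=plane('top',c[:,0].astype(float),18)
print(cv2.contourArea(c)); 
# inner lines: points by approx frame
C=plane('top',[[305.6,200.8],[416,240.5],[264.5,311.5]],18); print('rough',C)
def line(A,B):
    u=(B-A)/np.linalg.norm(B-A);n=np.array([-u[1],u[0]])
    s=(w-A)@u;e=(w-A)@n
    q=w[(abs(e)<7)&(s>20)&(s<220)]
    l=cv2.fitLine(q.astype(np.float32),cv2.DIST_HUBER,0,.01,.01).ravel();print(len(q),l, np.degrees(np.arctan2(l[1],l[0])));return l
a=line(C[0],C[1]);b=line(C[0],C[2])
t=np.linalg.solve(np.c_[a[:2],-b[:2]],b[2:]-a[2:]);print('corner',a[2:]+t[0]*a[:2])
# vase: top and foot
print('vase top',plane('top',[[354,293]],100))
print('cup,bowl,jar',plane('top',[[235,253],[213,315],[440,202]],60))
E
```

```text
[((517.8904418945312, -31.178298950195312), (138.59796142578125, 138.0540771484375), 56.37910842895508)]
2763.0
rough [[ 696.56140161   60.91040364]
 [ 619.58426002 -162.35739686]
 [ 474.02440589  138.02349365]]
94 [ 3.3582219e-01  9.4192541e-01  6.5776154e+02 -5.2370502e+01] 70.37745
94 [ 9.4166583e-01 -3.3654940e-01  5.8353741e+02  1.0288975e+02] -19.666782
corner [698.471     61.812733]
vase top [[514.44057498 -31.7453395 ]]
cup,bowl,jar [[ 586.18949192  192.69648544]
 [ 468.86953984  230.06291547]
 [ 691.24593165 -200.06543284]]
```

```bash
cat >> h.py <<'E'
C=np.array([698.,61.5]); YAW=np.radians(-19.65)
X=np.array([np.cos(YAW),np.sin(YAW)]);Y=np.array([-X[1],X[0]])
def toS(p): d=np.asarray(p)[:2]-C; return np.array([d@X,d@Y])
def twist(sx,sy,z,ydeg,N):
    """constant rows to stop-frame x,y, height z, tool-y axis at ydeg in stop frame"""
    s=status.get_state(); Rc=R.from_quat(s['ee_rot']); p=s['ee_pos']
    P=np.r_[C+sx*X+sy*Y,z]; a=YAW+np.radians(ydeg)
    y=np.array([np.cos(a),np.sin(a),0]);zz=np.array([0,0,-1.]);x=np.cross(y,zz)
    Rt=R.from_matrix(np.c_[x,y,zz])
    d=Rc.inv().apply(P-p); w=(Rc.inv()*Rt).as_rotvec()
    r=R.from_rotvec(w/N); M=np.eye(3);S=np.zeros((3,3))
    for i in range(N): S+=M; M=M@r.as_matrix()
    v=np.linalg.solve(S,d)
    print('row x',N,np.round(v,1),np.round(np.degrees(w/N),2),'P',np.round(P,1))
def st():
    s=status.get_state();Rc=R.from_quat(s['ee_rot']).as_matrix()
    print('t',round(s['time_s'],2),'S',np.round(toS(s['ee_pos']),1),'z',round(s['ee_pos'][2],1),'yS',round(np.degrees(np.arctan2(Rc[1,1],Rc[0,1])-YAW),2),'tilt',np.round(Rc[2,:2],3),'FS',np.round([s['contact_force'][:2]@X,s['contact_force'][:2]@Y,s['contact_force'][2]],1))
E
python3 - <<'E'
from h import *
st(); twist(-152,-262,200,0,18)
E
```

```text
t 0.1 S [-585.6  379.9] z 229.8 yS 85.66 tilt [-0.    -0.002] FS [0.4 0.5 0.7]
row x 18 [-46.4  -9.2   1.7] [-0.    0.    4.76] P [ 466.7 -134.1  200. ]
```

Emit:
servo_tool:
  commands:
    - [[-46,-9,2,0,0,4.8],[-46,-9,2,0,0,4.8],[-46,-9,2,0,0,4.8],[-46,-9,2,0,0,4.8],[-46,-9,2,0,0,4.8],[-46,-9,2,0,0,4.8],[-46,-9,2,0,0,4.8],[-46,-9,2,0,0,4.8],[-46,-9,2,0,0,4.8],[-46,-9,2,0,0,4.8]]
  claw: 1

```text
time_s: 1.35
ee_pos: [524.9, 234.6, 210.3]
ee_rot: [0.589, 0.808, -0.0, -0.0]
contact_force: [0.6, -0.4, -1.2]
opening: 87.8
grip_force: 0.0
```

Emit:
servo_tool:
  commands:
    - [[-46,-9,2,0,0,4.8],[-46,-9,2,0,0,4.8],[-46,-9,2,0,0,4.8],[-46,-9,2,0,0,4.8],[-46,-9,2,0,0,4.8],[-46,-9,2,0,0,4.8],[-46,-9,2,0,0,4.8],[-46,-9,2,0,0,4.6],[0,0,0,0,0,0],[0,0,0,0,0,0]]

```text
time_s: 2.6
ee_pos: [461.8, -125.7, 194.6]
ee_rot: [0.82, 0.573, 0.0, -0.0]
contact_force: [0.2, 0.4, -0.7]
opening: 88.1
grip_force: 0.0
```

```bash
python3 - <<'E'
from h import *
st(); twist(-152,-262,60,0,4)
im=vision.read_camera('wrist');cv2.imwrite('pics/w1.png',im[:,:,::-1]);print(bat())
E
```

```text
t 2.6 S [-159.4 -255.7] z 194.6 yS -0.49 tilt [ 0. -0.] FS [ 0.1  0.5 -0.7]
row x 4 [-1.6  1.9 33.7] [-0.   -0.01 -0.12] P [ 466.7 -134.1   60. ]
[((518.150390625, -30.719207763671875), (137.50753784179688, 138.16184997558594), 56.402103424072266), ((1054.354736328125, 547.4979248046875), (93.07196044921875, 274.9457702636719), 2.1479947566986084)]
```

Emit:
servo_tool:
  commands:
    - [[-2,2,20,0,0,-0.1],[-2,2,34,0,0,-0.1],[-2,2,34,0,0,-0.1],[0,1,34,0,0,-0.1],[0,0,30,0,0,0],[0,0,18,0,0,0],[0,0,6,0,0,0],[0,0,4,0,0,0],[0,0,0,0,0,0]]

```text
time_s: 3.82
ee_pos: [466.6, -134.2, 15.0]
ee_rot: [0.818, 0.575, 0.0, 0.0]
contact_force: [0.6, 0.3, 0.8]
opening: 87.9
grip_force: 0.0
```

```bash
python3 - <<'E'
from h import *
st(); cv2.imwrite('pics/t1.png',vision.read_camera('top')[120:400,180:500,::-1].repeat(2,0).repeat(2,1))
E
```

```text
t 3.83 S [-152.2 -262.1] z 15.0 yS -0.11 tilt [0.    0.001] FS [0.5 0.5 0.8]
```

View pics/t1.png

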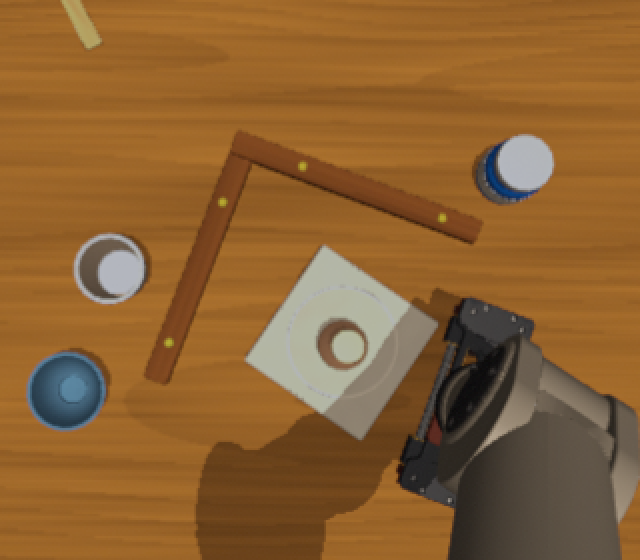

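The picture shows the hand lowered to the right of the bat, around crop (450,400). It is square to the strips and still clear of the bat and vase. I'll start the push gently.

Emit:
servo_tool:
  commands:
    - [[1,0,0,0,0,0],[2,0,0,0,0,0],[2,0,0,0,0,0],[2,0,0,0,0,0],[2,0,0,0,0,0],[2,0,0,0,0,0],[2,0,0,0,0,0],[2,0,0,0,0,0],[2,0,0,0,0,0],[2,0,0,0,0,0],[2,0,0,0,0,0],[2,0,0,0,0,0]]

```text
time_s: 5.38
ee_pos: [473.8, -113.5, 14.7]
ee_rot: [0.818, 0.575, -0.0, 0.0]
contact_force: [0.4, -2.8, -1.5]
opening: 87.9
grip_force: 1.3
```

Emit:
servo_tool:
  commands:
    - [[2,0,0,0,0,0],[2,0,0,0,0,0],[2,0,0,0,0,0],[2,0,0,0,0,0],[2,0,0,0,0,0],[2,0,0,0,0,0],[2,0,0,0,0,0],[2,0,0,0,0,0],[2,0,0,0,0,0],[2,0,0,0,0,0],[2,0,0,0,0,0],[2,0,0,0,0,0]]

```text
time_s: 6.88
ee_pos: [482.1, -90.0, 14.7]
ee_rot: [0.818, 0.575, 0.0, 0.0]
contact_force: [-0.6, -3.4, -1.1]
opening: 87.9
grip_force: 1.5
```

```bash
python3 - <<'E'
from h import *
st(); cv2.imwrite('pics/s1.png',vision.read_camera('side')[130:370,200:480,::-1].repeat(2,0).repeat(2,1))
E
```

```text
t 6.88 S [-152.4 -215.3] z 14.7 yS -0.15 tilt [0. 0.] FS [ 0.6 -3.4 -1.1]
```

View pics/s1.png

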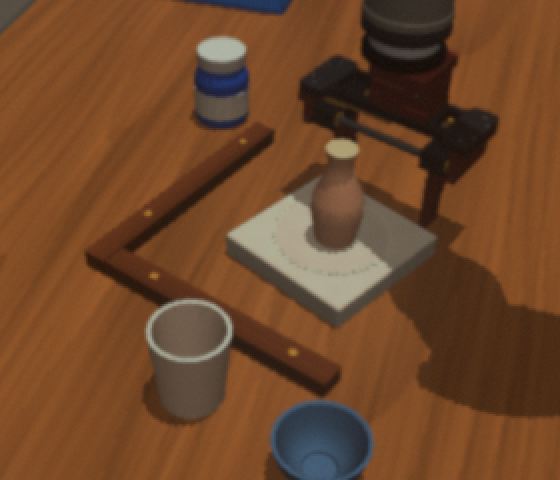

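The side view shows the vase upright at (338,205) in the middle of the ring. The bat has turned square to the strips and the fingers are behind its right edge.

Emit:
servo_tool:
  commands:
    - [[2,0,0,0,0,0],[2.5,0,0,0,0,0],[2.5,0,0,0,0,0],[2.5,0,0,0,0,0],[2.5,0,0,0,0,0],[2.5,0,0,0,0,0],[2.5,0,0,0,0,0],[2.5,0,0,0,0,0],[2.5,0,0,0,0,0],[2.5,0,0,0,0,0],[2.5,0,0,0,0,0],[2.5,0,0,0,0,0]]

```text
time_s: 8.43
ee_pos: [492.1, -62.2, 14.6]
ee_rot: [0.818, 0.575, 0.0, -0.0]
contact_force: [0.2, -3.7, -1.1]
opening: 87.9
grip_force: 1.6
```

Emit:
servo_tool:
  commands:
    - [[2.5,0,0,0,0,0],[2.5,0,0,0,0,0],[2.5,0,0,0,0,0],[2.5,0,0,0,0,0],[2,0,0,0,0,0],[2,0,0,0,0,0],[2,0,0,0,0,0],[2,0,0,0,0,0],[2,0,0,0,0,0],[1,0,0,0,0,0],[1,0,0,0,0,0],[1,0,0,0,0,0]]

```text
time_s: 9.93
ee_pos: [499.4, -40.9, 14.6]
ee_rot: [0.818, 0.575, -0.0, -0.0]
contact_force: [-1.4, -4.6, 2.3]
opening: 87.8
grip_force: 2.6
```

```bash
python3 - <<'E'
from h import *
st(); im=vision.read_camera('top'); cv2.imwrite('pics/t2.png',im[120:400,180:500,::-1].repeat(2,0).repeat(2,1))
for r in bat(im=im): print(r, toS(r[0]))
E
```

```text
t 9.93 S [-152.6 -163.2] z 14.6 yS -0.15 tilt [-0.    -0.001] FS [ 0.2 -4.8  2.3]
((525.9298706054688, 46.184478759765625), (121.09484100341797, 138.46595764160156), 69.98678588867188) [-156.89931026  -72.28624393]
((1067.432373046875, -506.8554992675781), (115.5199966430664, 229.83303833007812), 0.45041078329086304) [ 539.04115833 -411.02661888]
((1053.0865478515625, 578.482177734375), (93.09136962890625, 212.73924255371094), 2.218843698501587) [160.56042643 606.28159961]
```

View pics/t2.png

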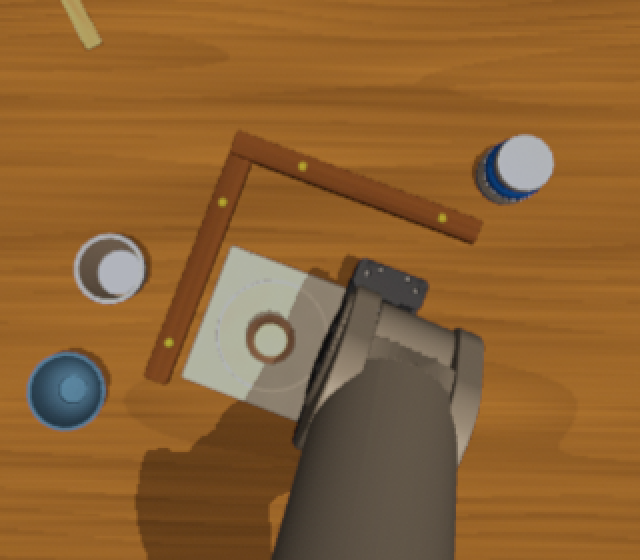

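The bat is square to the strips, with the vase at crop (270,340) near the ring's centre. About 11 mm remains to the left strip, so I'll go in slowly.

Emit:
servo_tool:
  commands:
    - [[1,0,0,0,0,0],[1,0,0,0,0,0],[1,0,0,0,0,0],[1,0,0,0,0,0],[1,0,0,0,0,0],[1,0,0,0,0,0],[1,0,0,0,0,0],[1,0,0,0,0,0],[1,0,0,0,0,0]]

```text
time_s: 11.1
ee_pos: [502.4, -32.5, 14.6]
ee_rot: [0.818, 0.575, -0.0, -0.0]
contact_force: [-1.9, -5.0, 3.5]
opening: 88.0
grip_force: 2.6
```

Emit:
servo_tool:
  commands:
    - [[0.5,0,0,0,0,0],[0.5,0,0,0,0,0],[0.5,0,0,0,0,0]]

```text
time_s: 11.48
ee_pos: [503.0, -31.1, 14.6]
ee_rot: [0.818, 0.575, -0.0, -0.0]
contact_force: [-2.7, -4.7, 2.7]
opening: 87.8
grip_force: 2.6
```

Emit:
servo_tool:
  commands:
    - [[0.5,0,0,0,0,0],[0.5,0,0,0,0,0]]

```text
time_s: 11.72
ee_pos: [503.0, -31.0, 14.6]
ee_rot: [0.818, 0.575, -0.001, 0.0]
contact_force: [-2.1, -7.7, 2.9]
opening: 87.8
grip_force: 4.2
```

Emit:
servo_tool:
  commands:
    - [[0.5,0,0,0,0,0],[0.5,0,0,0,0,0]]

```text
time_s: 11.98
ee_pos: [503.0, -30.9, 14.6]
ee_rot: [0.818, 0.575, -0.001, 0.0]
contact_force: [-3.1, -10.3, 4.3]
opening: 87.8
grip_force: 5.5
```

Emit:
servo_tool:
  commands:
    - [[0.5,0,0,0,0,0],[0,0,0,0,0,0]]

```text
time_s: 12.22
ee_pos: [503.0, -30.9, 14.7]
ee_rot: [0.818, 0.575, -0.001, 0.001]
contact_force: [-3.1, -11.1, 5.5]
opening: 88.0
grip_force: 5.7
```

```bash
python3 - <<'E'
from h import *
st()
for r in bat(): print(r, toS(r[0]))
E
```

```text
t 12.22 S [-152.5 -152.6] z 14.7 yS -0.2 tilt [-0.003 -0.001] FS [  0.8 -11.5   5.5]
((530.38037109375, 57.529205322265625), (118.85843658447266, 138.38528442382812), 70.54021453857422) [-156.52291891  -60.10559924]
((1067.44873046875, -506.8688049316406), (115.55965423583984, 229.8828582763672), 0.4888288676738739) [ 539.06103751 -411.03364911]
((1053.5740966796875, 575.5357666015625), (92.8991470336914, 219.2361297607422), 1.957005262374878) [162.01038265 603.67072439]
```

Emit:
servo_tool:
  commands:
    - [[-1,0,0,0,0,0],[-2,0,0,0,0,0],[-4,0,0,0,0,0],[-8,0,0,0,0,0],[-15,0,0,0,0,0],[-15,0,-15,0,0,0],[-5,0,-50,0,0,0],[0,0,-60,0,0,0],[0,0,-30,0,0,0],[0,0,0,0,0,0]]

```text
time_s: 13.52
ee_pos: [488.5, -76.6, 172.4]
ee_rot: [0.818, 0.575, 0.003, 0.001]
contact_force: [0.4, 0.0, -0.6]
opening: 87.7
grip_force: 0.0
```

```bash
python3 - <<'E'
from h import *
st(); print(status.get_state()['joint_positions'])
for r in bat()[:1]: print(r, toS(r[0]))
twist(-257,-73,170,90,11);twist(-257,-73,170,-90,11)
E
```

```text
t 13.53 S [-150.9 -200.5] z 172.4 yS -0.22 tilt [0.003 0.005] FS [ 0.3  0.2 -0.6]
[-0.49887791  0.28366329  0.63163309  2.07419631 -0.22561711  0.84370608
 -0.08285449]
((526.943115234375, 48.20978546142578), (138.22727966308594, 138.99688720703125), 70.1335220336914) [-156.62612964  -70.0381549 ]
row x 11 [16.7  0.4  0.1] [ 0.02  0.   -8.2 ] P [431.4  79.2 170. ]
row x 11 [  2.8 -16.4   0.1] [ 0.   -0.02  8.16] P [431.4  79.2 170. ]
```

Emit:
servo_tool:
  commands:
    - [[17,0.5,0,0,0,-8.2],[17,0.5,0,0,0,-8.2],[17,0.5,0,0,0,-8.2],[17,0.5,0,0,0,-8.2],[17,0.5,0,0,0,-8.2],[17,0.5,0,0,0,-8.2],[17,0.5,0,0,0,-8.2],[17,0.5,0,0,0,-8.2],[17,0.5,0,0,0,-8.2],[17,0.5,0,0,0,-8.2],[17,0.5,0,0,0,-8.2],[0,0,0,0,0,0]]

```text
time_s: 15.08
ee_pos: [429.3, 82.9, 168.4]
ee_rot: [0.17, 0.985, -0.001, -0.001]
contact_force: [-0.6, -0.3, -0.3]
opening: 87.8
grip_force: 0.0
```

```bash
python3 - <<'E'
from h import *
st(); print(status.get_state()['joint_positions'])
twist(-257,-70,170,90,1);twist(-257,-70,170,90,2)
E
```

```text
t 15.07 S [-260.3  -70.2] z 168.4 yS 90.04 tilt [ 0.003 -0.002] FS [-0.4 -0.5 -0.3]
[-0.55430259  0.16521192  0.24529688  2.17447507 -0.05554219  0.81058735
  0.95474206]
row x 1 [-3.3  0.2 -1.6] [-0.09 -0.15  0.04] P [432.4  82.  170. ]
row x 2 [-1.6  0.1 -0.8] [-0.05 -0.07  0.02] P [432.4  82.  170. ]
```

Emit:
servo_tool:
  commands:
    - [[-2,0,20,0,0,0],[-2,0,30,0,0,0],[0,0,34,0,0,0],[0,0,34,0,0,0],[0,0,22,0,0,0],[0,0,10,0,0,0],[0,0,4,0,0,0],[0,0,0,0,0,0]]

```text
time_s: 16.08
ee_pos: [435.1, 81.8, 15.9]
ee_rot: [0.171, 0.985, 0.0, 0.0]
contact_force: [0.6, 0.4, 0.3]
opening: 87.8
grip_force: 0.0
```

```bash
python3 - <<'E'
from h import *
st(); twist(-257,-70,14.5,90,1)
cv2.imwrite('pics/s2.png',vision.read_camera('side')[130:370,200:480,::-1].repeat(2,0).repeat(2,1))
E
```

```text
t 16.07 S [-254.4  -69.3] z 15.9 yS 90.0 tilt [-0.  0.] FS [0.5 0.6 0.3]
row x 1 [ 2.6 -0.7  1.4] [0.01 0.02 0.  ] P [432.4  82.   14.5]
```

View pics/s2.png

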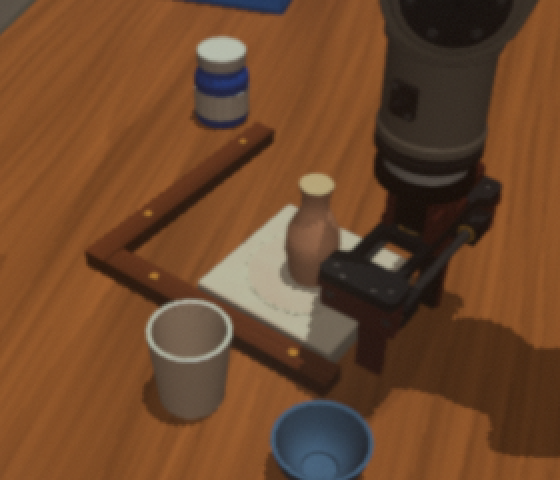

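The bat is flush along the left strip and the vase is upright at (313,240). The hand is lowered behind the near edge, clear of the strip and bowl. I'll push toward the far strip.

Emit:
servo_tool:
  commands:
    - [[-2,0,1,0,0,0],[-2,0,0,0,0,0],[-2,0,0,0,0,0],[-2,0,0,0,0,0],[-2,0,0,0,0,0],[-2,0,0,0,0,0],[-2,0,0,0,0,0],[-2,0,0,0,0,0],[-2,0,0,0,0,0],[-2,0,0,0,0,0],[-2,0,0,0,0,0],[-2,0,0,0,0,0]]

```text
time_s: 17.62
ee_pos: [454.7, 74.2, 14.3]
ee_rot: [0.17, 0.986, -0.0, -0.002]
contact_force: [-7.2, 1.9, 6.2]
opening: 87.9
grip_force: 3.7
```

Emit:
servo_tool:
  commands:
    - [[-2,0,0,0,0,0],[-2,0,0,0,0,0],[-2.5,0,0,0,0,0],[-2.5,0,0,0,0,0],[-2.5,0,0,0,0,0],[-2.5,0,0,0,0,0],[-2.5,0,0,0,0,0],[-2.5,0,0,0,0,0],[-2.5,0,0,0,0,0],[-2.5,0,0,0,0,0],[-2.5,0,0,0,0,0],[-2.5,0,0,0,0,0]]

```text
time_s: 19.12
ee_pos: [482.0, 64.6, 14.3]
ee_rot: [0.17, 0.986, -0.0, -0.003]
contact_force: [-7.4, 2.6, 6.9]
opening: 87.5
grip_force: 3.8
```

```bash
python3 - <<'E'
from h import *
st()
for r in bat()[:1]: print(r, toS(r[0]))
E
```

```text
t 19.12 S [-204.5  -69.7] z 14.3 yS 90.12 tilt [ 0.005 -0.002] FS [-7.8 -0.1  6.9]
((566.6732177734375, 33.649879455566406), (139.0794219970703, 122.38623046875), 70.48963928222656) [-114.31362399  -70.38997311]
```

Emit:
servo_tool:
  commands:
    - [[-2.5,0,0,0,0,0],[-2.5,0,0,0,0,0],[-2.5,0,0,0,0,0],[-2.5,0,0,0,0,0],[-2.5,0,0,0,0,0],[-2.5,0,0,0,0,0],[-2.5,0,0,0,0,0],[-2.5,0,0,0,0,0],[-2.5,0,0,0,0,0],[-2.5,0,0,0,0,0],[-2.5,0,0,0,0,0],[-2.5,0,0,0,0,0]]

```text
time_s: 20.68
ee_pos: [510.4, 54.6, 14.3]
ee_rot: [0.17, 0.985, -0.0, -0.002]
contact_force: [-6.9, 2.8, 5.4]
opening: 87.8
grip_force: 3.5
```

Emit:
servo_tool:
  commands:
    - [[-2,0,0,0,0,0],[-2,0,0,0,0,0],[-2,0,0,0,0,0],[-2,0,0,0,0,0],[-2,0,0,0,0,0],[-1,0,0,0,0,0],[-1,0,0,0,0,0],[-1,0,0,0,0,0],[-1,0,0,0,0,0],[-1,0,0,0,0,0]]

```text
time_s: 21.92
ee_pos: [524.5, 49.7, 14.2]
ee_rot: [0.17, 0.985, -0.0, -0.003]
contact_force: [-6.3, 2.1, 5.2]
opening: 87.8
grip_force: 3.6
```

```bash
python3 - <<'E'
from h import *
st()
for r in bat()[:1]: print(r, toS(r[0]))
cv2.imwrite('pics/s3.png',vision.read_camera('side')[130:370,200:480,::-1].repeat(2,0).repeat(2,1))
E
```

```text
t 21.93 S [-159.4  -69.5] z 14.2 yS 90.11 tilt [ 0.005 -0.001] FS [-6.6 -0.1  5.2]
((613.936279296875, 16.9610595703125), (139.09939575195312, 112.3068618774414), 70.20188903808594) [-64.19094865 -70.21359174]
```

View pics/s3.png

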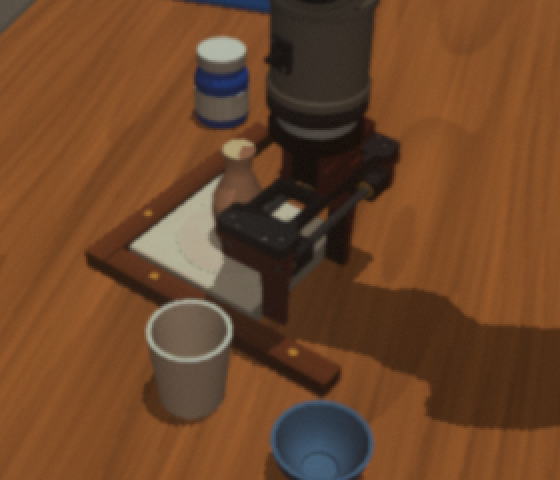

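The vase is still upright and the bat is almost home, with a gap of about 8 mm to the far strip.

Emit:
servo_tool:
  commands:
    - [[-1,0,0,0,0,0],[-1,0,0,0,0,0],[-1,0,0,0,0,0],[-1,0,0,0,0,0],[-1,0,0,0,0,0],[-0.5,0,0,0,0,0],[-0.5,0,0,0,0,0]]

```text
time_s: 22.9
ee_pos: [530.2, 47.6, 14.2]
ee_rot: [0.17, 0.985, -0.0, -0.002]
contact_force: [-7.6, 1.9, 5.0]
opening: 87.8
grip_force: 3.5
```

Emit:
servo_tool:
  commands:
    - [[-0.5,0,0,0,0,0],[-0.5,0,0,0,0,0],[-0.5,0,0,0,0,0]]

```text
time_s: 23.28
ee_pos: [531.6, 47.1, 14.2]
ee_rot: [0.17, 0.985, -0.0, -0.002]
contact_force: [-7.0, 3.2, 6.0]
opening: 87.8
grip_force: 3.4
```

Emit:
servo_tool:
  commands:
    - [[-0.5,0,0,0,0,0],[-0.5,0,0,0,0,0]]

```text
time_s: 23.52
ee_pos: [531.8, 47.0, 14.1]
ee_rot: [0.17, 0.985, -0.0, -0.003]
contact_force: [-8.2, 2.9, 8.4]
opening: 88.0
grip_force: 4.8
```

Contact with the far strip is starting, so I'll press a little more.

Emit:
servo_tool:
  commands:
    - [[-0.5,0,0,0,0,0],[-0.5,0,0,0,0,0],[-0.5,0,0,0,0,0]]

```text
time_s: 23.9
ee_pos: [531.9, 47.1, 14.0]
ee_rot: [0.169, 0.986, -0.0, -0.005]
contact_force: [-11.8, 4.3, 10.8]
opening: 87.8
grip_force: 6.7
```

Emit:
servo_tool:
  commands:
    - [[-0.5,0,0,0,0,0],[-0.5,0,0,0,0,0],[0,0,0,0,0,0]]

```text
time_s: 24.28
ee_pos: [531.8, 47.0, 13.8]
ee_rot: [0.169, 0.986, -0.0, -0.005]
contact_force: [-12.7, 4.6, 11.3]
opening: 87.4
grip_force: 7.4
```

```bash
python3 - <<'E'
from h import *
st()
for r in bat()[:1]: print(r, toS(r[0]))
E
```

```text
t 24.27 S [-151.6  -69.5] z 13.8 yS 90.14 tilt [ 0.011 -0.002] FS [-13.6   0.1  11.3]
((1055.0274658203125, 572.5582275390625), (228.44122314453125, 91.38770294189453), 89.79048919677734) [164.38038151 601.35531382]
```

Emit:
servo_tool:
  commands:
    - [[1,0,0,0,0,0],[2,0,0,0,0,0],[4,0,0,0,0,0],[8,0,0,0,0,0],[15,0,0,0,0,0],[20,0,-5,0,0,0],[20,0,-40,0,0,0],[0,0,-60,0,0,0],[0,0,-60,0,0,0],[0,0,-30,0,0,0],[0,0,0,0,0,0],[0,0,0,0,0,0]]

```text
time_s: 25.82
ee_pos: [470.4, 68.9, 208.7]
ee_rot: [0.17, 0.985, -0.0, -0.001]
contact_force: [-0.1, 0.2, -0.4]
opening: 87.7
grip_force: 0.0
```

```bash
python3 - <<'E'
from h import *
st(); im=vision.read_camera('top')
for r in bat(im=im): print(r, toS(r[0]))
a=im[150:330,235:425,::-1]; a=cv2.resize(a,None,fx=2.1,fy=2.1,interpolation=cv2.INTER_CUBIC)
s=vision.read_camera('side')[170:340,230:400,::-1]; s=cv2.resize(s,(378,378),interpolation=cv2.INTER_CUBIC)
cv2.imwrite('pics/f.png',np.hstack([a,s]))
E
```

```text
t 25.82 S [-216.8  -69.6] z 208.7 yS 90.08 tilt [ 0.001 -0.001] FS [-0.2  0.2 -0.4]
((609.1981201171875, 18.635353088378906), (139.12364196777344, 139.13804626464844), 70.38140869140625) [-69.21619869 -70.23011935]
```

View pics/f.png

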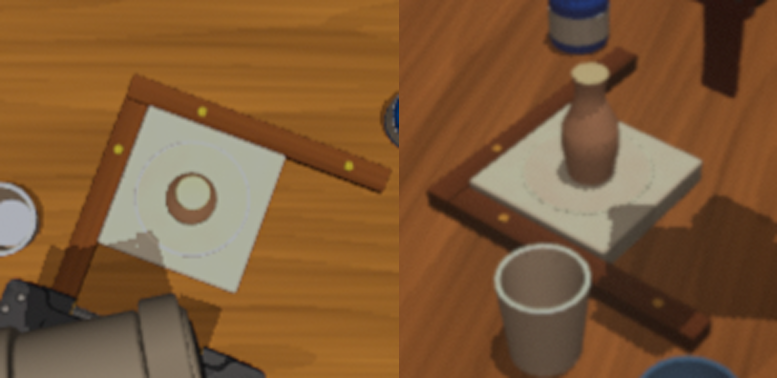

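The bat measures (-69, -70) mm in the stop's frame, flush on both strips. The vase is upright in the middle and the hand is clear, so I'm handing in.

```bash
python3 -c "
from bench import order
print(order.hand_in())"
```

```text
the job is handed in; nothing more can be done
None
```

The bat is home in the corner stop, measuring within about 1 mm of home with two edges flush against the strips; the vase is upright near its middle, the cup, jar and bowl were not touched, and the hand is clear, handed in at about 26 s.

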